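Take the walnut sample out of the lever arch file

TASK

Lift the lever of the lever arch file so that its rings spring open, lift the walnut sample board off the posts and lay it gently down, flat and wholly on the round woven mat, clear of the vase and the saucer. Then press the lever down again until the rings are fully shut. Leave the vase, the cup with its saucer and the books where they are.

Things in the scene. Friction and masses are not known exactly. Their poses are not given: they have to be found in the camera images.
- file: A5 lever arch file lying open and flat, dark green with a pale lining, 489 x 235 x 3 mm; fixed. Origin: on the table, under the midpoint between its two posts. +x points across the spine to the front cover, y along the spine, z up. Back cover x -145 to 60 mm, spine 62 to 137, front cover 138 to 344. The steel base plate (top at z 5 mm) covers x -4 to 56, y -63 to 87 mm.
- posts (a point): midpoint between the tops of the two upright steel posts: file x 0, y 0, z 50 mm. The posts are 5 mm thick and stand at y -40 and +40 mm from it.
- charts (a point): centre of the top face of the pile of colour charts fixed in the file: 148 x 210 mm (file x -136 to 12, y -105 to 105 mm), top at z 17 mm; pale, with five colour patches
- rings (a joint): angle of the two arches of 4 mm steel wire, rad: 0 = shut on the posts, 1.30 = open; geared to the lever (1.15 times its angle). They stand in the planes y -40 and +40 mm of the file, on a pivot wire along y at x 40, z 8 mm. Shut, they rise to z 61 mm and come down on the post tops; open, they lie back over x 38 to 95 mm, below z 62 mm.
- lever (a joint): lever of the file, rad: 0 = down, rings shut; 1.13 = up, rings open. It turns about an axis along the file's y through lever_hinge. Down, it points to the file's +x and 20 degrees up; lifted, its end goes up and back to 85 degrees above horizontal. An over-centre spring shuts it below 0.5 and opens it above: about 6 N at the end starts it either way; it stays at either end.
- lever_hinge (a point): point on the lever's hinge axis, in the lever's middle plane; fixed in the file at x 30, y 64, z 14 mm
- lever_tip (a point): middle of the black plastic finger piece at the end of the lever, 26 mm long along the lever, 16 mm wide along the file's y, 9 mm thick; 62 mm from lever_hinge. The steel lever arm between it and the hinge is 12 mm wide, 3 mm thick. Its attitude turns with the lever and is that of the file when the lever is down.
- sample: dark walnut sample board, 60 x 140 x 8 mm (x, y, z), 50 g, lying on the charts with the two posts through its two 10 mm holes. Origin: centre of its underside; z up; holes at x +18, y -40 and +40 mm. It lies with its axes along the file's; the charts reach just as far as its edge on the spine side (x +30 mm), and 88 mm past the other. Nothing else lies on it.
- sample_corner0 (a point): lower corner of the sample board at its x -30, y -70 mm
- sample_corner1 (a point): lower corner of the sample board at its x -30, y +70 mm
- sample_corner2 (a point): lower corner of the sample board at its x +30, y +70 mm
- sample_corner3 (a point): lower corner of the sample board at its x +30, y -70 mm
- mat: round woven straw mat, 320 mm across, 5 mm thick, fixed on the table. Origin: centre of its underside.
- vase: round green glass vase standing on the mat, 113 mm across at its widest, 138 mm tall, 0.7 kg. Origin: centre of its foot.
- saucer: white saucer standing on the mat, 110 mm across, 12 mm high. Origin: centre of its underside.
- cup: white coffee cup standing on the saucer, 64 mm across, 55 mm tall, with a handle that stands out about 25 mm to its +y. Origin: centre of its foot.
- book_low: teal book, 130 x 195 x 30 mm, lying on the front cover of the file. Origin: centre of its underside.
- book_top: pale book, 122 x 185 x 22 mm, lying on the teal book. Origin: centre of its underside.
Mind the look-alikes: they are no part of the job. Of the things that look like the cup, the largest one is meant.

How it is judged:
By the outcome, as a careful person would: the job done as asked, in the order asked, and still so for the second after the job is handed in, with the robot touching nothing.
It also fails if it takes over 72 s, if anything falls off the work surface, if the arm or the gripper's body presses on something with over 40 N, if the wrist force passes 120 N, or if a joint passes its speed limit or range.

ROBOT

A 7-joint arm with a two-finger parallel gripper is mounted at the origin on the work surface. World frame = base frame: x ahead of the robot, y to its left, z up, the work surface at z = 0. Lengths are in m, angles in rad, forces in N, time in s.
With the tool pointing down it reaches from about 0.425 to 1.025 m from the base axis. Payload 3.6 kg.
Tool frame: the origin (TCP) lies midway between the tips of the shut fingers; the grasp point (between the pads) lies 19 mm behind it; z points along the fingers, y is the line along which they close (so a half turn about z gives the same grasp; the last joint's range is limited). The gripper opens to 85 mm and grips with 20 to 120 N. Pads are 22 mm wide; open, the fingers measure 114 mm over their backs; the gripper's body (76 mm by 85 mm) begins 54 mm behind the grasp point. The pads swing forward as they close: fully open they stand 13 mm farther back than shut.
Start: joints at [-1.411, 0.591, 0.048, 1.609, -0.033, 0.943, -0.034], TCP at [0.182, 0.702, 0.231] pointing down, gripper open.
Joint ranges: [-2.69, 2.69], [-0.47, 2.24], [-1.27, 1.36], [0.19, 2.51], [-1.53, 4.68], [0.08, 2.07], [-3.09, 3.09]. Speed limits (rad/s): [2.57, 2.57, 3.14, 3.14, 3.14, 3.14, 3.14].

INTERFACE

Orientations are given as a 3x3 rotation matrix whose columns are the frame's x, y, z axes.
In Python, from cell import arm gives the robot as it stands. Calls block until the motion is done:
- arm.reach(position, orientation): joint-space move of the TCP to a pose.
- arm.movel(position, rate=0.15, rot=None, contact_N=None): straight line of the TCP; rot=None keeps the orientation; rate is the mean speed in m/s. With contact_N (N) it stops when the force on the tool has changed by that much, and returns True; else False.
- arm.movej(angles): joint-space move.
- arm.open() and arm.close(): open the fingers fully, or close them until they stop; the grip force is fixed at half the most.
- arm.wait(seconds).
- arm.ik(position, orientation): joint angles nearest the present ones, or None.
- arm.camera(name): name is "scene" or "top" or "wrist"; returns the picture (400x640x3 uint8, red, green, blue); there is no depth.
- arm.camera_model(name): a dict with "mtx" (3x3 intrinsics, pixels), "D" ([k1, k2, p1, p2, k3] as OpenCV has them; the pictures are not rectified), "xyz" and "attitude" of the camera in the world. Camera axes: x right, y down, z forward; pixel columns grow to the right and rows downward; lengths in m; the calibration is good to about 2 mm. A picture is of the moment at which its call begins: read the wrist's pose just before it. camera_model takes no time and is no camera call; for the wrist camera it gives the pose at the moment of the call.
A pose or a line that the arm cannot do raises arm.IKError and nothing moves.
- arm.close_job(): hands the job in; it is judged then, once.
Readings, each from a call of its own:
- arm.get_time_s(): time.
- arm.get_joints(): joint angles.
- arm.get_dq(): joint speeds.
- arm.get_effort(): joint torques, N m.
- arm.get_position(): TCP position.
- arm.get_orientation(): TCP orientation.
- arm.get_force(): force on the tool from outside, world axes, zero at the start.
- arm.get_wrist_torque(): the same for the moment, N m.
- arm.get_opening(): finger opening in m.
- arm.get_grip_force(): force on a finger pad.
Only numpy, scipy, OpenCV 4.12 (cv2) and the standard library are available. Lean on these libraries where they do the work, as an engineer would, in place of code of your own. Each camera call takes 0.05 s, during which the arm holds its last target. There are 200 camera calls.

## Working session

There is one attempt and no reset: what is moved stays moved. The work goes in short steps, each a Python script; the robot and the scene stay as the last script left them, time stands still between calls to the robot, and variables do not carry over. Pictures are saved under pics/ and viewed, at most 13 in all, crops included, and the job is handed in when it is done.

```bash
mkdir -p pics; ls
python3 - <<'E'
from cell import arm
import cv2
for n in ("scene","top"):
    cv2.imwrite(f"pics/{n}0.png",arm.camera(n)[:,:,::-1])
    m=arm.camera_model(n); print(n,m)
print(arm.get_time_s(), arm.get_orientation())
E
```

```text
pics
scene {'mtx': array([[385.38103323,   0.        , 314.67814237],
       [  0.        , 385.38103323, 195.07300453],
       [  0.        ,   0.        ,   1.        ]]), 'D': array([-0.08716273,  0.        ,  0.        ,  0.        ,  0.        ]), 'xyz': array([1.07140353, 0.87786605, 0.83640457]), 'attitude': array([[-0.86595783,  0.31494128, -0.38849585],
       [ 0.4997431 ,  0.57494962, -0.64783468],
       [ 0.01933566, -0.75514564, -0.65527185]])}
top {'mtx': array([[412.322937  ,   0.        , 323.1344544 ],
       [  0.        , 412.322937  , 201.56533526],
       [  0.        ,   0.        ,   1.        ]]), 'D': array([-0.01369613,  0.        ,  0.        ,  0.        ,  0.        ]), 'xyz': array([0.44679053, 0.10556348, 1.26716343]), 'attitude': array([[ 0.01709037, -0.99081008,  0.13417641],
       [-0.9998046 , -0.01560168,  0.01213872],
       [-0.00993379, -0.13435765, -0.99088311]])}
0.1 [[-9.67987363e-01  2.50998629e-01 -3.90977768e-04]
 [ 2.50998903e-01  9.67985295e-01 -2.00464165e-03]
 [-1.24701577e-04 -2.03860278e-03 -9.99997914e-01]]
```

View pics/top0.png

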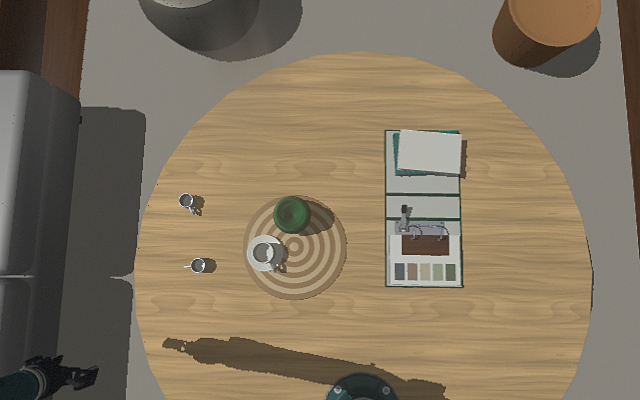

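View pics/scene0.png

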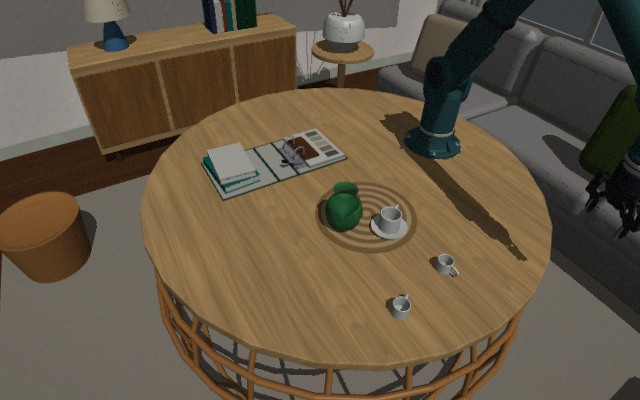

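The top picture shows the file at px (385–463, 130–288), with its lever at about (405,210) and the board at about (425,243). The mat is centred near (294,247), the vase at (291,214) and the saucer at (265,253). I'll enlarge crops of the file and the mat.

```bash
cat > h.py <<'E'
import numpy as np, cv2
from cell import arm
def ray(n,px,m=None):
    m=m or arm.camera_model(n)
    p=cv2.undistortPoints(np.array(px,float).reshape(-1,1,2),m["mtx"],m["D"]).reshape(-1,2)
    return m["xyz"], np.c_[p,np.ones(len(p))]@m["attitude"].T
def plane(n,px,z,m=None):
    o,d=ray(n,px,m); return o+d*((np.asarray(z)-o[2])/d[:,2])[:,None]
def proj(n,X,m=None):
    m=m or arm.camera_model(n); R=m["attitude"].T
    return cv2.projectPoints(np.array(X,float).reshape(-1,1,3),cv2.Rodrigues(R)[0],-R@m["xyz"],m["mtx"],m["D"])[0].reshape(-1,2)
E
python3 - <<'E'
from h import *
a=cv2.imread("pics/top0.png")
c1=cv2.resize(a[185:295,375:475],None,fx=5,fy=5,interpolation=cv2.INTER_CUBIC)
cv2.imwrite("pics/c1.png",c1)
c2=cv2.resize(a[190:305,235:355],None,fx=5,fy=5,interpolation=cv2.INTER_CUBIC)
cv2.imwrite("pics/c2.png",c2)
E
```

```text
(no output)
```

View pics/c1.png

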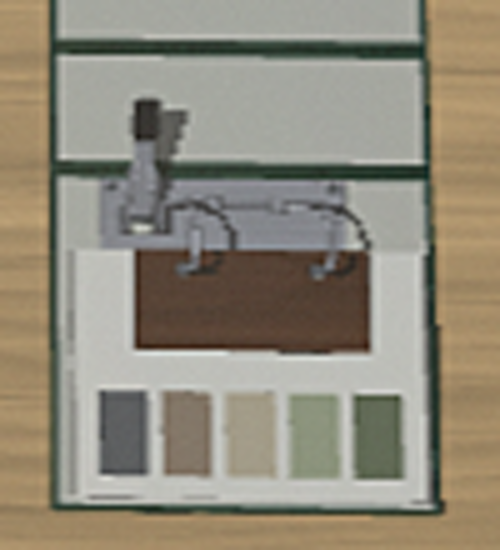

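View pics/c2.png

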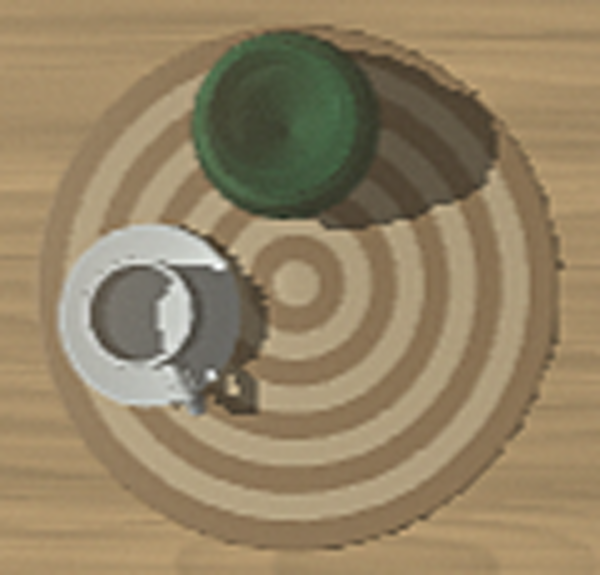

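The crop pixels below are read off the two enlarged pictures: board corners at c1 (135,250), (370,250), (370,352) and (135,350), and lever tip at c1 (147,118). The mat circle is centred at c2 (299,288), with the vase at (286,124) and the saucer at (149,315).

```bash
cat > fit.py <<'E'
from h import *
from scipy.optimize import least_squares
f=lambda x0,y0,p:np.array([x0,y0])+(np.array(p,float)+.5)/5-.5
F=[(12,70,25),(12,-70,25),(-48,-70,25),(-48,70,25),(-145,117.5,3),(-145,-117.5,3),(61,117.5,3),(61,-117.5,3),(137.5,117.5,3),(137.5,-117.5,3),(88.3,64,35.2)]
P=f(375,185,[(135,250),(370,250),(370,352),(135,350),(54,509),(438,509),(54,170),(429,172),(53,47),(425,47),(147,118)])
F=np.array(F)/1000
def tf(q,X): c,s=np.cos(q[2]),np.sin(q[2]); X=np.atleast_2d(X); return np.c_[q[0]+c*X[:,0]-s*X[:,1],q[1]+s*X[:,0]+c*X[:,1],X[:,2]]
m=arm.camera_model("top")
r=least_squares(lambda q:(proj("top",tf(q,F),m)-P).ravel(),[.45,-.1,0],loss="soft_l1")
np.save("q.npy",r.x); print("file",r.x); print(np.round(proj("top",tf(r.x,F),m)-P,1).tolist())
# scene reprojection of some points
a=cv2.imread("pics/scene0.png")
for X in tf(r.x,F): 
    u=proj("scene",X)[0]; cv2.circle(a,(int(round(u[0])),int(round(u[1]))),1,(0,0,255),-1)
mat=plane("top",f(235,190,[(299,288)]),.005)[0]; v=plane("top",f(235,190,[(286,124)]),.065)[0]; s=plane("top",f(235,190,[(149,315)]),.012)[0]
print(mat,v,s)
e=plane("top",f(235,190,[(40,288),(558,288),(299,26),(299,549)]),.005); print(np.round(e,3).tolist())
for c,rad,z in((mat,.16,.005),(v,.0565,.065),(s,.055,.012)):
    t=np.linspace(0,6.28,60); 
    cv2.polylines(a,[proj("scene",np.c_[c[0]+rad*np.cos(t),c[1]+rad*np.sin(t),0*t+z]).round().astype(int)],1,(0,255,255),1)
cv2.imwrite("pics/ov.png",cv2.resize(a[115:265,190:430],None,fx=3.3,fy=3.3,interpolation=cv2.INTER_CUBIC))
np.savez("o.npz",mat=mat,v=v,s=s)
E
python3 fit.py
```

```text
file [ 0.50861427 -0.18645677  0.00757935]
[[-0.1, -0.5], [-0.4, -0.1], [0.2, -0.4], [0.2, -0.4], [-0.2, 0.2], [1.2, 0.9], [-0.9, -0.2], [0.7, 0.0], [-0.9, -0.2], [0.6, 0.4], [-0.3, 0.3]]
[0.47605016 0.20615771 0.005     ] [0.57015274 0.21152408 0.065     ] [0.45807432 0.29605903 0.012     ]
[[0.473, 0.364, 0.005], [0.479, 0.048, 0.005], [0.637, 0.21, 0.005], [0.32, 0.202, 0.005]]
```

View pics/ov.png

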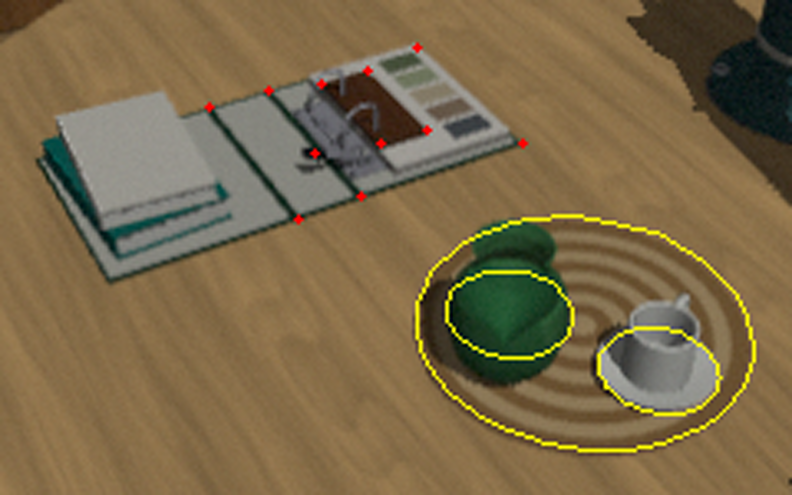

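The fit agrees in both views: the red file points and yellow circles land on the edges in the scene picture. Next I'll plan the placement and the lever lift.

```bash
cat > lev.py <<'E'
from h import *
q=np.load("q.npy"); c,s=np.cos(q[2]),np.sin(q[2]); RF=np.array([[c,-s,0],[s,c,0],[0,0,1]]); oF=np.array([q[0],q[1],0])
W=lambda p:oF+RF@(np.array(p,float)/1000)      # file mm -> world m
def Rd(phi,sg=1):   # tool pointing file -y, tilted phi down; tool y = sg*downwards
    tz=np.array([0,-np.cos(phi),-np.sin(phi)]); d=np.array([0,np.sin(phi),-np.cos(phi)])
    return RF@np.c_[np.cross(sg*d,tz),sg*d,tz],tz,d
def tcp(P,phi):     # P: inner-face tip of the lower open finger, file mm
    _,tz,d=Rd(phi); return W(np.array(P,float)+13*tz-42.5*d)
def under(a,r=60,gap=0): # finger centre so that its -x upper edge is on the underside at lever elevation a
    return np.array([30+r*np.cos(a)+(4.5+gap)*np.sin(a)+11, 14+r*np.sin(a)-(4.5+gap)*np.cos(a)])
E
python3 - <<'E'
from lev import *
a0=np.radians(20)
for deg in (10,15,20,25,30):
  for sg in (1,-1):
    R=Rd(np.radians(deg),sg)[0]; 
    out=[]
    for P in ([under(a0)[0],120,90],[under(a0)[0],120,20],[under(a0)[0],50,20],[under(a0+.8)[0],50,under(a0+.8)[1]]):
        j=arm.ik(tcp(P,np.radians(deg)),R); out.append(None if j is None else np.round(j,2).tolist())
    print(deg,sg,out)
o=np.load("o.npz"); best=[]
for x in np.arange(.36,.56,.004):
  for y in np.arange(.08,.24,.004):
    for t in np.arange(0,np.pi,np.pi/36):
      ct,st=np.cos(t),np.sin(t)
      cor=np.array([[x+ct*a-st*b,y+st*a+ct*b] for a in(-.03,.03) for b in(-.07,.07)])
      k=.16-np.linalg.norm(cor-o["mat"][:2],axis=1).max()
      def dist(p,r):
        u=np.array([[ct,st],[-st,ct]])@(p[:2]-[x,y]); return np.hypot(max(abs(u[0])-.03,0),max(abs(u[1])-.07,0))-r
      def fing(p,r): # open fingers box .062 x .013
        u=np.array([[ct,st],[-st,ct]])@(p[:2]-[x,y]); return np.hypot(max(abs(u[0])-.062,0),max(abs(u[1])-.013,0))-r
      b=np.hypot(*(o["v"][:2]-[x,y]))-.0565-.06
      best.append((min(k,dist(o["v"],.0565),dist(o["s"],.055),b+.005,fing(o["v"],.0565),fing(o["s"],.06)),k,dist(o["v"],.0565),dist(o["s"],.055),b,x,y,t))
best.sort(reverse=True); print(np.round(best[:4],3)); print(np.load("o.npz")["mat"])
for B in best[:2]:
  x,y,t=B[5:]
  for g in (t,t+np.pi,t-np.pi):
    ty=np.array([np.cos(g),np.sin(g),0]);tz=np.array([0,0,-1.]); print(arm.ik([x,y,.02],np.c_[np.cross(ty,tz),ty,tz]))
E
```

```text
10 1 [[-0.62, 1.03, 0.3, 1.9, 1.01, 1.28, 0.33], [-0.65, 1.16, 0.34, 1.86, 0.97, 1.2, 0.29], [-0.59, 1.17, 0.39, 1.91, 1.06, 1.11, 0.25], [-0.59, 1.07, 0.37, 2.0, 1.09, 1.15, 0.23]]
10 -1 [[-1.0, 1.31, 0.94, 1.92, 0.49, 0.83, -2.34], [-0.98, 1.41, 0.88, 1.88, 0.46, 0.81, -2.39], [-0.75, 1.27, 0.65, 1.92, 0.86, 0.89, -2.73], [-0.91, 1.33, 0.89, 2.01, 0.66, 0.71, -2.53]]
15 1 [[-0.61, 0.99, 0.31, 1.92, 0.99, 1.21, 0.36], [-0.64, 1.12, 0.35, 1.89, 0.95, 1.12, 0.32], [-0.59, 1.14, 0.42, 1.93, 1.04, 1.01, 0.29], [-0.59, 1.04, 0.4, 2.02, 1.07, 1.05, 0.27]]
15 -1 [[-0.98, 1.26, 0.93, 1.93, 0.48, 0.79, -2.3], [-0.96, 1.36, 0.88, 1.9, 0.44, 0.76, -2.36], [-0.81, 1.3, 0.79, 1.94, 0.7, 0.72, -2.57], [-0.84, 1.21, 0.8, 2.03, 0.76, 0.72, -2.6]]
20 1 [[-0.6, 0.95, 0.32, 1.93, 0.97, 1.13, 0.4], [-0.64, 1.08, 0.36, 1.91, 0.94, 1.04, 0.35], [-0.59, 1.1, 0.45, 1.95, 1.01, 0.92, 0.33], [-0.59, 1.0, 0.42, 2.03, 1.05, 0.96, 0.32]]
20 -1 [[-0.96, 1.2, 0.92, 1.95, 0.45, 0.74, -2.26], [-0.94, 1.32, 0.88, 1.92, 0.4, 0.7, -2.3], [-0.81, 1.27, 0.82, 1.96, 0.63, 0.63, -2.48], [-0.82, 1.16, 0.79, 2.04, 0.75, 0.6
[... 816 characters left out ...]
.034 0.033 0.062 0.029 0.444 0.14  1.134]
 [0.033 0.033 0.048 0.055 0.037 0.432 0.144 0.96 ]
 [0.033 0.033 0.041 0.059 0.032 0.44  0.14  1.047]]
[0.47605016 0.20615771 0.005     ]
[-0.44590424  0.66134978  0.0379618   2.32167474 -0.14628593  0.1606039
  0.68841995]
[-0.11841879  0.68687904 -0.40200185  2.30764597  0.94183068  0.31185474
  2.74735059]
[-0.11841879  0.68687904 -0.40200185  2.30764597  0.94183068  0.31185474
  2.74735059]
[-0.422257    0.66315926  0.02621277  2.30748695 -0.09448612  0.17186482
  0.82596801]
[-0.05944934  0.7006279  -0.4630858   2.29188148  0.97952215  0.35424642
  2.90248025]
[-0.05944934  0.7006279  -0.4630858   2.29188148  0.97952215  0.35424642
  2.90248025]
```

Run:
```python
from lev import *
phi=np.radians(32); R=Rd(phi)[0]; a0=np.radians(20)
p=arm.get_position(); arm.movel(p+[0,0,.2],rate=.3)
x=under(a0)[0]
arm.reach(tcp([x,125,250],phi),R); print(arm.get_time_s())
arm.movel(tcp([x,115,60],phi),rate=.2)
print(arm.get_time_s(),arm.get_force())
s=arm.camera("scene")[40:290,150:480]
w=arm.camera("top")[130:330,300:520]
im=np.hstack([cv2.resize(s,(420,318),interpolation=cv2.INTER_CUBIC),cv2.resize(w,(350,318),interpolation=cv2.INTER_CUBIC)])
cv2.imwrite("pics/appr.png",im[:,:,::-1])
```

```text
4.075
5.175 [0.89227024 0.08891877 0.41533352]
```

View pics/appr.png

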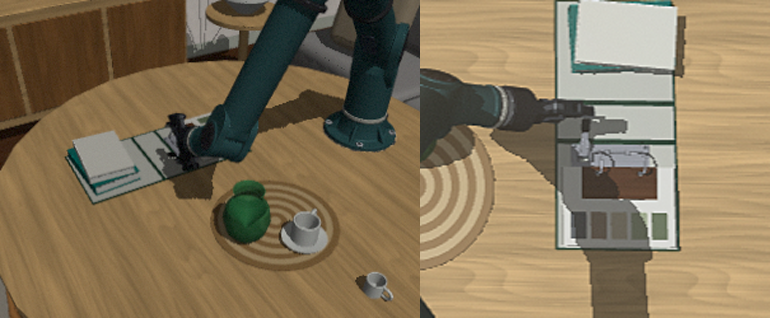

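The hand sits near the lever with its wrist link over the vase, its lowest point at scene px (335,166). I'll check that clearance before going down.

Run:
```python
from lev import *
o,d=ray("scene",[(335,166)])
for y in (.1,.15,.2,.25): t=(y-o[1])/d[0,1]; print((o+d[0]*t).round(3))
print(arm.get_position(), proj("scene",[[.57,.2115,.138]]), Rd(np.radians(32))[0][:,2])
R=Rd(np.radians(32))[0]
for L in(.1,.2,.3): X=arm.get_position()-R[:,2]*L; print(L,X.round(3),proj("scene",X).round(),proj("top",X).round())
```

```text
[0.536 0.1   0.138]
[0.57  0.15  0.183]
[0.604 0.2   0.227]
[0.639 0.25  0.272]
[ 0.60754271 -0.10425823  0.0903671 ] [[345.82731578 190.22631561]] [ 0.0064276  -0.84802374 -0.52991926]
0.1 [ 0.607 -0.019  0.143] [[296. 151.]] [[374. 199.]]
0.2 [0.606 0.065 0.196] [[309. 151.]] [[344. 196.]]
0.3 [0.606 0.15  0.249] [[325. 150.]] [[310. 193.]]
```

Run:
```python
from lev import *
phi=np.radians(32); a0=np.radians(20)
x=under(a0)[0]
print(arm.movel(tcp([x,86,20],phi),rate=.12,contact_N=8),arm.get_force())
print(arm.movel(tcp([x,61,18],phi),rate=.08,contact_N=6),arm.get_force())
for th in (0,.15,.3,.45,.6,.75,.85):
    u=under(a0+th); arm.movel(tcp([u[0],61,u[1]-4],phi),rate=.08)
    print(th,arm.get_force().round(1),arm.get_time_s())
w=arm.camera("top")[170:300,370:480]; s=arm.camera("scene")[115:200,220:380]
im=np.hstack([cv2.resize(w,(400,473),interpolation=cv2.INTER_CUBIC),cv2.resize(s,(400,212),interpolation=cv2.INTER_CUBIC) if 0 else np.vstack([cv2.resize(s,(400,212),interpolation=cv2.INTER_CUBIC),np.zeros((261,400,3),np.uint8)])])
cv2.imwrite("pics/lift.png",im[:,:,::-1])
```

```text
False [-0.69415067  0.63435285  0.09086797]
False [ 1.00935891 -0.49001131  0.28917159]
0 [ 0.4 -0.1 -1.8] 6.55
0.15 [ 1.   2.5 -5. ] 6.8167
0.3 [ 1.   4.4 -2.5] 7.0833
0.45 [-0.3  0.2 -1. ] 7.35
0.6 [-0.  -0.6  0.1] 7.6167
0.75 [ 0.1 -0.8  0.8] 7.8833
0.85 [-1.   0.4 -0.4] 8.1333
```

View pics/lift.png

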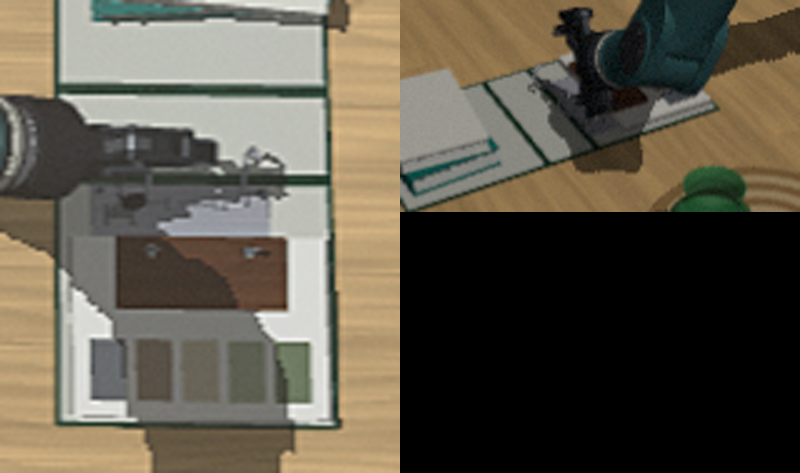

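The right arch lies back over the spine and the board's post holes are clear of the arches, so the rings are open. I'll retreat and grasp the board.

```bash
cat >> lev.py <<'E'
def down(g): ty=np.array([np.cos(g),np.sin(g),0]);tz=np.array([0,0,-1.]); return np.c_[np.cross(ty,tz),ty,tz]
E
python3 - <<'E'
from lev import *
p=arm.get_position(); arm.movel(p+RF@[0,.05,.04],rate=.15); arm.movel(arm.get_position()+[0,0,.15],rate=.25)
g=q[2]; H=W([-18,0,130])
js=[(k,arm.ik(H,down(k))) for k in (g,g+np.pi)]
for k,j in js: print(k,j)
k=min((a for a in js if a[1] is not None),key=lambda a:abs(a[1]-arm.get_joints()).max())[0]
np.save("g.npy",k)
arm.reach(H,down(k)); print(k,arm.get_time_s())
print(arm.movel(W([-18,0,13]),rate=.12,contact_N=10), arm.get_position(),arm.get_force().round(1))
arm.close(); print(arm.get_opening(),arm.get_grip_force(),arm.get_force().round(1),arm.get_time_s())
cv2.imwrite("pics/grasp.png",arm.camera("wrist")[:,:,::-1])
E
```

```text
0.007579354150212673 [ 0.10518299  0.50510493  0.2312892   2.14383088 -0.22712859  0.51508214
  0.51449297]
3.1491720077400056 [ 0.79091581  0.58382887 -0.70295889  2.11438246  0.62244725  0.6575938
  2.80814863]
0.007579354150212673 10.5833
False [ 0.49108998 -0.18667994  0.01351809] [ 1.1 -0.1  0.2]
0.058044563338307285 63.10994267463684 [-0.6  0.4  6.7] 12.0917
```

View pics/grasp.png

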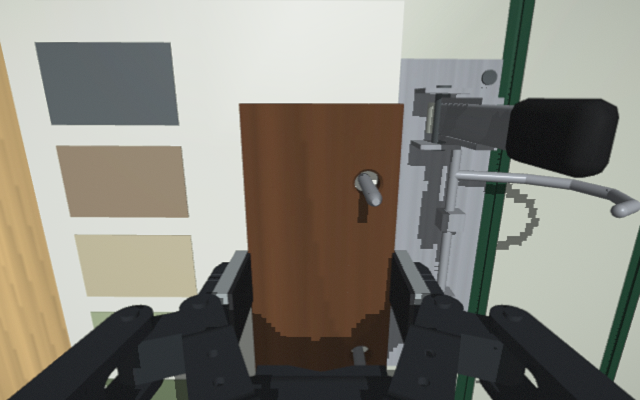

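The pads hold both long edges of the board and the posts stand free in its holes; the arch lies open at about (620,205). I'll lift straight up.

Run:
```python
from lev import *
p=arm.get_position()
print(arm.movel(p+[0,0,.045],rate=.06,contact_N=12),arm.get_opening(),arm.get_force().round(1))
arm.movel(p+[0,0,.19],rate=.2); print(arm.get_opening(),arm.get_force().round(1),arm.get_time_s())
cv2.imwrite("pics/held.png",np.hstack([arm.camera("wrist")[::2,::2],arm.camera("scene")[90:290,190:510]])[:,:,::-1])
```

```text
False 0.05733840577462748 [-0.5 -0.5 -1.2]
0.05781125125468605 [-0.5  0.1  0. ] 13.9333
```

View pics/held.png

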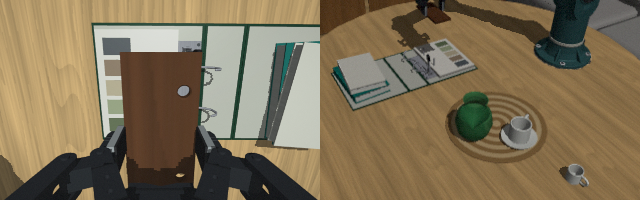

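The board hangs level between the pads and clear of the posts. I'll take it to the mat.

Run:
```python
from lev import *
R=down(.96); X=np.array([.436,.144,0])
arm.reach(X+[0,0,.2],R); print(arm.get_time_s())
arm.movel(X+[0,0,.02],rate=.12)
arm.wait(.2)
print(arm.movel(X+[0,0,.0005],rate=.02,contact_N=3),arm.get_position(),arm.get_force().round(1),arm.get_opening())
arm.open(); print(arm.get_force().round(1))
arm.movel(X+[0,0,.15],rate=.12); print(arm.get_time_s())
cv2.imwrite("pics/placed.png",np.hstack([arm.camera("wrist")[::2,::2],arm.camera("scene")[140:340,240:560]])[:,:,::-1])
```

```text
15.3
True [0.4358897  0.14396245 0.00218971] [-0.1  0.6  4.8] 0.05799704952198964
[ 0.3 -0.5 -0.1]
19.75
```

View pics/placed.png

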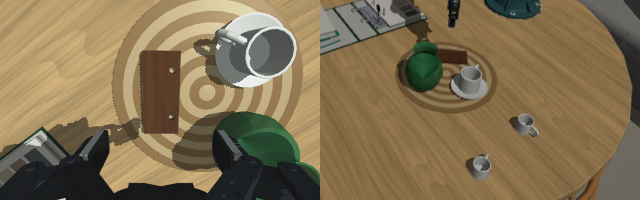

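The board lies flat on the mat, clear of the vase and saucer. Next I'll push the lever back down.

Run:
```python
from lev import *
p=arm.get_position(); arm.movel(p+[0,0,.08],rate=.3); arm.close()
C=lambda x,z: W([x-14.5,64,z])
g=float(np.load("g.npy"))
arm.reach(C(12,200),down(g)); arm.movel(C(12,74),rate=.15); print(arm.get_time_s(),arm.get_force().round(1))
for a in list(np.radians([85,75,65,55,45,35,27])):
    r=60; x=30+r*np.cos(a)-4.5*np.sin(a); z=14+r*np.sin(a)+4.5*np.cos(a)
    arm.movel(C(x,z),rate=.06); print(np.degrees(a),arm.get_force().round(1))
a=np.radians(20); x=30+60*np.cos(a)-4.5*np.sin(a); z=14+60*np.sin(a)+4.5*np.cos(a)
print(arm.movel(C(x,z-5),rate=.03,contact_N=12),arm.get_position(),W([x-14.5,64,z]),arm.get_force().round(1))
arm.movel(arm.get_position()+[0,0,.15],rate=.15)
arm.movel(arm.get_position()+[-.12,.15,0.05],rate=.25); print(arm.get_time_s())
w=arm.camera("top")[185:295,375:475]
cv2.imwrite("pics/shut.png",np.hstack([cv2.resize(w,(400,440),interpolation=cv2.INTER_CUBIC),cv2.resize(arm.camera("scene")[110:220,220:320],(400,440),interpolation=cv2.INTER_CUBIC)])[:,:,::-1])
```

```text
23.1 [-0.2 -0.4  0.2]
85.0 [0.1 1.3 0.5]
75.0 [-4.2 -0.4  2.9]
65.0 [-4.1  1.   1.5]
55.0 [-2.1  0.7  1.8]
45.0 [0.6 0.9 0.6]
35.0 [1.2 0.  0.5]
27.0 [0.3 0.1 0.7]
True [ 0.57816158 -0.12201691  0.03542421] [ 0.57846964 -0.12192546  0.03874983] [-1.   0.7  9.3]
27.975
```

View pics/shut.png

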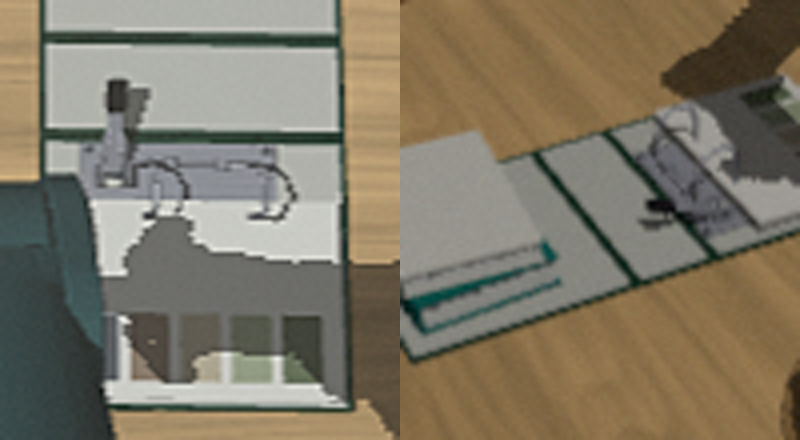

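The lever lies down (left, about (117,95)) and both arches are back on the posts, as in the first picture. Everything is done, so I'll hand it in.

```bash
python3 -c "
from cell import arm
print(arm.get_force(),arm.close_job())"
```

```text
the job is handed in; nothing more can be done
[-0.6557181  -0.16368073  0.66829872] None
```

The job is handed in at about 28 s: the rings were opened, the walnut board was laid flat on the mat clear of the vase and saucer, and the lever was pressed down until the rings shut; I touched nothing else.

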